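# Hook out the cell tray

### The arm

A 6-joint arm with a two-finger parallel gripper is mounted at the origin on a cart in front of the work surface, level with it; the furniture and walls round the work are solid. World frame = base frame: x ahead of the robot, y to its left, z up, the work surface at z = 0. Lengths are in m, angles in rad, forces in N, time in s.
With the tool pointing down it reaches from about 0.3 to 0.875 m from the base axis. Payload 4.2 kg.
Tool frame: the origin (TCP) lies at the very end of the fingers, on their centre line; the grasp point (between the pads) lies 19 mm behind it; z points along the fingers, y is the line along which they close (so a half turn about z gives the same grasp; the last joint's range is limited). The gripper opens to 85 mm and grips with 20 to 120 N. Pads are 22 mm wide; open, the fingers measure 114 mm over their backs; the gripper's body (76 mm by 85 mm) begins 54 mm behind the grasp point. The pads swing forward as they close: fully open they stand 13 mm farther back than shut.
Start: joints at [-0.02, 0.32, 1.565, -0, 1.257, -0.02], TCP at [0.575, 0, 0.231] pointing down, gripper open.
Joint ranges: [-3.11, 3.11], [-0.84, 2.01], [0.21, 2.61], [-1.34, 4.49], [0.05, 2.63], [-2.56, 2.56]. Speed limits (rad/s): [2.57, 2.57, 3.14, 3.14, 3.14, 3.14].

### API

Orientations are given as a rotation vector (axis times angle).
In Python, from rig import arm, eyes, job gives the robot as it stands.
- The arm moves only by the tool step_arm, never from a script. Its argument "steps" is a list of rows, each a list of 7 numbers: the finger opening in cm, from 0 to 8.54, then the shift along the tool's x, y, z in cm, then the turn, a rotation vector about the tool's x, y, z in units of 6 degrees (1.0 is 6 degrees). A call has 1 to 20 rows; each row shifts and turns the commanded pose from where the row before left it, along the tool's axes as they then stand; what a row does not reach is not made up. A row lasts 1/8 s, in which the tool goes at most 62.5 mm and 10.7 degrees, less where a joint would pass 70% of its speed; a pose out of reach is approached as far as the arm can. A call with a gripper value outside its range is refused whole. The fingers move at their own pace and stop on an object; "newtons" is the grip in N (left out, the last holds). Time passes only in rows, so rows that do not move let the fingers close. It gives the time, the measured TCP pose, the force, the opening and the grip force at its end, in the units of the state.
- arm.sense(): the state, without advancing time (a new reading comes with each control period).
- eyes.grab_frame(name): name is "scene" or "side" or "wrist"; returns the picture (420x560x3 uint8, red, green, blue); there is no depth.
- eyes.camera_model(name): a dict with "fx", "fy", "cx", "cy" (pixels), "extrinsics" (4x4, takes a point from world to camera coordinates); the wrist camera has in their place "hand_eye" (4x4, takes a point from camera to tool coordinates, whose origin is the TCP and whose axes are the flange's). Camera axes: x right, y up, looking along -z (the intrinsics and any distortion apply to the point x, -y, -z); pixel columns grow to the right and rows downward; lengths in m; the calibration is good to about 2 mm. A picture is of the moment at which its call begins: read the wrist's pose just before it. camera_model takes no time and is no camera call.
- job.job_done(): hands the job in; it is judged then, once.
The state is a dict: "clock": time; "joints": joint angles; "qvel": joint speeds; "joint_efforts": joint torques, N m; "position": TCP position; "tcp_rot": TCP orientation; "contact_force": force on the tool from outside, world axes, zero at the start; "moment": the same for the moment, N m; "grip_width": finger opening in m; "grasp_force": force on a finger pad.
Only numpy, scipy, OpenCV 4.12 (cv2) and the standard library are available. Lean on these libraries where they do the work, as an engineer would, in place of code of your own. Each camera call takes 0.05 s, during which the arm holds its last target. There are 200 camera calls.

### The job

Take the orange-handled pull hook from its blue holder, catch it in the finger hole of the red tab and draw the cell tray of the grey conditioning unit out until it is held firmly against its stop, pulling with about 12 N and never more than 25 N. Then unhook without dragging the tray back and set the hook upright in its holder again; move the tray with the hook only, not with fingers or arm, and leave the other things alone.

Things in the scene. Friction and masses are not known exactly. Their poses are not given: they have to be found in the camera images.
- unit: Cell conditioning unit, fixed to the bench: grey sheet-metal box 190 (x) x 140 (y) x 74 (z) mm on rubber feet, open at its front. Origin: centre of its underside, on the bench. Its front looks along its own -x; the tray slides straight out along that -x.
- tray: Black sliding tray with three cells fixed in it; aluminium front plate 124 x 50 x 6 mm. Origin: middle of the front face's lower edge, 16 mm above the bench; axes as the unit's. Slides with about 3 N of friction and stays where it is left. Its stop differs from unit to unit and cannot be seen, only felt: at the stop the pull rises well above the friction while the tray stands still.
- tray_front (a point): Centre of the tray's front face, 41 mm above the bench (axes as the unit's). In the unit's frame its x is -95 mm with the tray fully closed; at the start the tray may stand out 0 to 32 mm already (x down to -127 mm). The stop lies somewhere between x = -170 and x = -190 mm.
- finger_hole (a point): Centre of the round finger hole, 22 mm across, at the level of the upper face of the red tab, 40 mm above the bench (axes as the unit's). The tab is a flat plate 46 x 46 mm, 6 mm thick, standing out of the tray front toward the unit's -x, free space below it down to the bench. With the spring relaxed the hole's centre is 26 mm in front of the tray's front face.
- pull_tab (a joint): How far the red tab is drawn out of the tray front against its spring, m: 0 relaxed, limit 0.012. 2500 N/m, so a pull of 9 N gives 0.0036, 12 N 0.0048 and 25 N 0.010.
- hook_holder: Blue holder fixed to the bench: an upright socket 46 (x) x 38 (y) x 72 (z) mm with walls 8 mm thick, so its open well is 30 x 22 mm, with a floor 8 mm above the bench; base plate 86 x 70 x 6 mm. Origin: centre of its underside, on the bench.
- pull_hook: Pull hook, loose, about 0.12 kg, standing in the holder at the start, axes as the holder's. Origin: on its axis at the underside of the collar, which rests on the holder's rim, 72 mm above the bench; z points up. Collar 40 (x) x 32 (y) x 6 mm; above it an orange handle 20 x 20 mm in section, from 6 to 54 mm above the origin; below it a round steel shank 8 mm thick, ending in a toe.
- hook_tip (a point): Lowest point of the hook, on the shank's axis, 59 mm under the hook's origin (axes as the hook's). From here a toe 8 mm thick points to the hook's -x, its end 11 mm from the axis, so toe and shank span x = -11 to +4 mm. They pass the hole only if centred; in the pull the toe points along the unit's -x under the tab, and catches there if the hook is lifted before it is moved back.
- spool: Bystander, to be left alone: spool of solder, blue flanges, 56 mm across, 38 mm high. Origin: centre of its underside.
- flux_tin: Bystander, to be left alone: yellow-lidded flux tin, 51 mm across, 21 mm high. Origin: centre of its underside.
- blue_tape: Bystander, to be left alone: roll of blue tape lying flat, 105 mm across, 20 mm high. Origin: centre of its underside.
- cutters: Bystander, to be left alone: red-handled side cutters lying flat, 141x50x11 mm. Origin: centre of its underside.
- board: Bystander, to be left alone: protection board lying flat, 97x64x9 mm. Origin: centre of its underside.

How it is judged:
On the way, in this order (a step that is already met when the one before it is completed fails the run):
1. the hook is lifted out of its holder (z of hook_tip in the frame of hook_holder above 0.074 m), for 0.1 s.
2. with the hook in the finger hole, the tray is held against its stop: at least 70 mm out, standing still, the tab drawn out by at least 3.6 mm (9 N) (value of joint pull_tab above 0.0036 m and x of tray_front in the frame of unit below -0.165 m and horizontal distance between hook_tip and finger_hole below 0.022 m and z of hook_tip in the frame of finger_hole below -0.006 m and contact force between pull_hook and unit above 5 N and linear speed of tray below 0.004 m/s), for 0.25 s.
At the end, for the whole second after the job is handed in: The tray stands at least 70 mm out (tray_front below x = -165 mm in the unit's frame), its tab relaxed (under 1.5 mm); the hook stands released and at rest in its holder, collar on the rim (origin 66 to 76 mm up), within 15 mm of the holder's axis, tilted under 0.12 rad (x of tray_front in the frame of unit below -0.165 m and value of joint pull_tab below 0.0015 m and z of pull_hook in the frame of hook_holder between 0.066 and 0.076 m and horizontal distance between pull_hook and hook_holder below 0.015 m and angle between pull_hook's own z axis and vertical below 0.12 rad and linear speed of pull_hook below 0.02 m/s); the robot touches nothing.
It fails at once if the hook loads the unit, tray or tab with more than 25 N (contact force between pull_hook and unit above 25 N).
It fails at once if fingers or arm touch the unit, its tray or its tab (contact force between any of the fingers, the arm and unit above 1 N).
It fails at once if a bystander is moved by more than 25 mm (distance of any of spool, flux_tin, blue_tape, cutters, board from where it was at the start of the episode above 0.025 m).
It also fails if it takes over 72 s, if anything falls off the work surface, if the arm or the gripper's body presses on something with over 40 N, if the wrist force passes 120 N, or if a joint passes its speed limit or range.

## Working session

There is one attempt and no reset: what is moved stays moved. The work goes in short steps, Python scripts to look and compute and a tool call to move; the robot and the scene stay as the last step left them, time stands still between calls to the robot, and variables do not carry over. Pictures are saved under pics/ and viewed, at most 10 in all, crops included, and the job is handed in when it is done.

Besides the shell and the picture viewer there is one more tool, called after ">>>" as name(argument=value, ...) on one line, values as JSON. step_arm: Moves the arm, as the interface text tells. Its arguments: {"type":"object","properties":{"steps":{"type":"array"},"newtons":{"type":"number"}},"required":["steps"]}

```bash
ls; mkdir -p pics
cat > h.py <<'E'
import numpy as np,cv2
from scipy.spatial.transform import Rotation as R
from rig import arm,eyes,job
def snap(n,f):
    s=arm.sense(); im=eyes.grab_frame(n); cv2.imwrite('pics/'+f,im[:,:,::-1]); return s,im
def T(s):
    M=np.eye(4); M[:3,:3]=R.from_rotvec(s['tcp_rot']).as_matrix(); M[:3,3]=s['position']; return M
def cam(n,s=None):
    m=eyes.camera_model(n)
    E=np.linalg.inv(m['extrinsics']) if n!='wrist' else T(s)@np.array(m['hand_eye'])
    return m,E
def pix2pt(n,u,v,z,s=None):
    m,E=cam(n,s); K=np.array([[m['fx'],0,m['cx']],[0,m['fy'],m['cy']],[0,0,1.]])
    d=np.array(m.get('distortion',m.get('dist',np.zeros(5))),float)
    p=cv2.undistortPoints(np.array([[[u,v]]],float),K,d)[0,0]
    r=E[:3,:3]@np.array([p[0],-p[1],-1]); o=E[:3,3]
    return o+r*(z-o[2])/r[2]
def pt2pix(n,P,s=None):
    m,E=cam(n,s); K=np.array([[m['fx'],0,m['cx']],[0,m['fy'],m['cy']],[0,0,1.]])
    d=np.array(m.get('distortion',m.get('dist',np.zeros(5))),float)
    W=np.linalg.inv(E); p=(W[:3,:3]@np.atleast_2d(P).T).T+W[:3,3]; p=p*[1,-1,-1]
    return cv2.projectPoints(p,np.zeros(3),np.zeros(3),K,d)[0][:,0]
E
python3 - <<'E'
from h import *
for n in ['scene','side','wrist']: print(n,eyes.camera_model(n))
s,_=snap('scene','a.png');print(s); snap('wrist','b.png')
a=cv2.imread('pics/a.png');b=cv2.imread('pics/b.png')
E
```

```text
pics
scene {'fx': 395.07764832267276, 'fy': 395.07764832267276, 'cx': 286.27186605297027, 'cy': 201.5209359570478, 'extrinsics': array([[ 0.88843534, -0.45865743, -0.01777679, -0.49905967],
       [ 0.30569164,  0.56235671,  0.76831475, -0.15177258],
       [-0.34239637, -0.68803219,  0.63982532, -0.9024091 ],
       [ 0.        ,  0.        ,  0.        ,  1.        ]])}
side {'fx': 515.7419261151183, 'fy': 515.7419261151183, 'cx': 284.0650764926709, 'cy': 212.71351449128684, 'extrinsics': array([[-0.87822088, -0.47784037,  0.01991658,  0.42654342],
       [ 0.26413804, -0.44989968,  0.85312448, -0.2470584 ],
       [-0.39869685,  0.75449246,  0.52132711, -1.41148844],
       [ 0.        ,  0.        ,  0.        ,  1.        ]])}
wrist {'fx': 375.14273069499086, 'fy': 375.14273069499086, 'cx': 280.9764786790964, 'cy': 206.80044177616483, 'hand_eye': array([[-7.36366340e-05,  9.57913563e-01,  2.87056790e-01,
         7.29062807e-02],
       [ 9.99999857e-01, -8.14313903e-05,  5.28260824e-04,
         1.68695236e-04],
       [ 5.29403642e-04,  2.87056788e-01, -9.57913420e-01,
        -1.42431088e-01],
       [ 0.00000000e+00,  0.00000000e+00,  0.00000000e+00,
         1.00000000e+00]])}
{'clock': 0.0, 'joints': array([-2.00013657e-02,  3.20305821e-01,  1.56571484e+00,  1.05326056e-05,
        1.25734569e+00, -2.00073399e-02]), 'qvel': array([ 0.00061143, -0.00097592, -0.0015855 , -0.00011665,  0.00024372,
       -0.00062974]), 'joint_efforts': array([ 7.05825660e-04, -4.15526962e+01, -2.34157133e+01, -1.88356019e-06,
        8.09230405e-03,  1.54784908e-05]), 'position': array([5.74523231e-01, 1.27086332e-05, 2.30460337e-01]), 'tcp_rot': array([-2.22052872e+00, -2.22053476e+00,  1.91814536e-03]), 'contact_force': array([-0.18082417, -0.08677795,  0.27271341]), 'moment': array([-0.01420681,  0.00258431,  0.01216973]), 'grasp_force': 0.0, 'grip_width': 0.08544128480402088}
```

View pics/a.png

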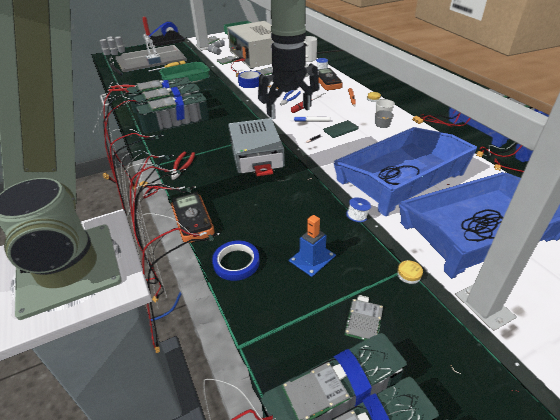

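View pics/b.png

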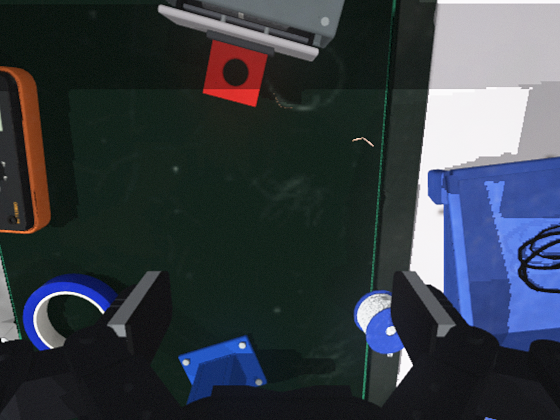

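Run:
```python
from h import *
import h
s,_=snap('side','c.png')
a=cv2.imread('pics/a.png');b=cv2.imread('pics/b.png')
c=lambda i,x,y,w,h,k:cv2.resize(i[y:y+h,x:x+w],None,fx=k,fy=k,interpolation=cv2.INTER_CUBIC)
A=c(a,270,200,80,85,5); B=c(a,220,110,80,85,5)
m=np.hstack([A,B]); W=c(b,150,0,200,110,2); W2=c(b,150,320,200,90,2)
bot=np.hstack([W[:170],W2[:170]])
cv2.imwrite('pics/d.png',np.vstack([m,bot]))
for nm,u,v,z in [('hole',236,72,.04),('tabL',203,93,.04),('tabR',258,107,.04),('bL',179,356,.006),('bT',247,337,.006),('bR',267,382,.006),('plateL',158,10,.066),('plateR',318,60,.066)]:
    print(nm,pix2pt('wrist',u,v,z,s).round(4))
```

```text
hole [0.5366 0.0909 0.04  ]
tabL [0.508  0.0741 0.04  ]
tabR [0.5545 0.0625 0.04  ]
bL [ 0.4559 -0.2178  0.006 ]
bT [ 0.5354 -0.192   0.006 ]
bR [ 0.5576 -0.2543  0.006 ]
plateL [0.4835 0.1326 0.066 ]
plateR [0.6026 0.0981 0.066 ]
```

View pics/d.png

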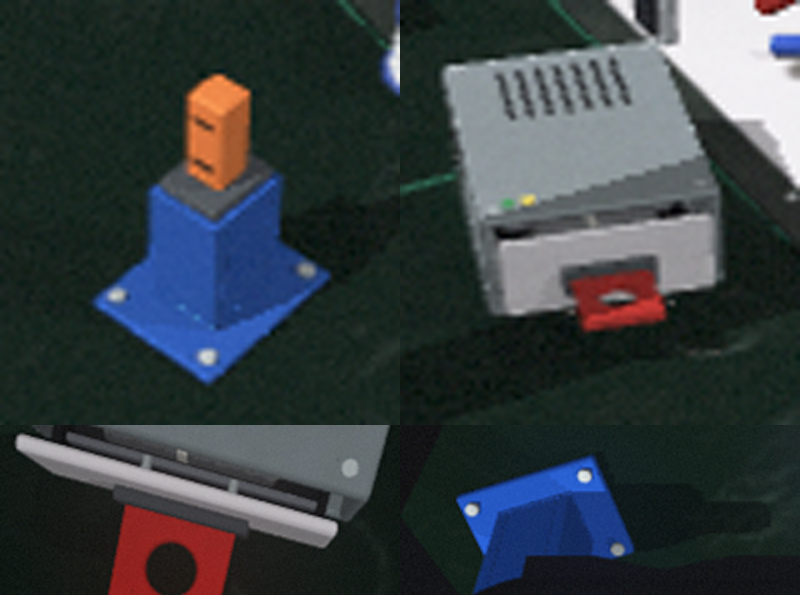

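View pics/c.png

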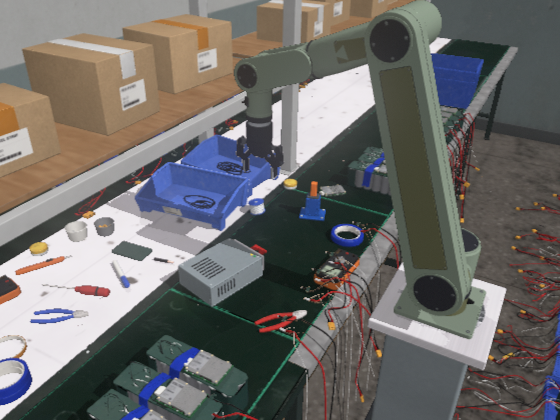

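The scene crop shows the holder base corners at (289,260), (312,276) and (336,255), and the handle top at about (314,218). The wrist picture shows the hole at (236,72). I'll cross-check these two sources.

Run:
```python
from h import *
for nm,u,v,z in [('bL',289,260.4,.006),('bB',312,276.4,.006),('bR',336,255,.006),('top',313.7,217.5,.126),('rimB',313,243.5,.072),('hole',263,169.6,.04)]:
    print(nm,pix2pt('scene',u,v,z).round(4))
```

```text
bL [ 0.4535 -0.2234  0.006 ]
bB [ 0.4763 -0.2882  0.006 ]
bR [ 0.5566 -0.26    0.006 ]
top [ 0.5066 -0.2375  0.126 ]
rimB [ 0.4947 -0.2577  0.072 ]
hole [0.5329 0.0863 0.04  ]
```

>>> step_arm(steps=[[8.5,-4.78,-1.37,0,0,0,0],[8.5,-4.78,-1.37,0,0,0,0],[8.5,-4.78,-1.37,0,0,0,0],[8.5,-4.78,-1.37,0,0,0,0],[8.5,-4.78,-1.37,0,0,0,0],[8.5,0,0,0,0,0,-1.57],[8.5,0,0,0,0,0,-1.57],[8.5,0,0,0,0,0,0],[8.5,0,0,0,0,0,0]])

```text
clock: 1.27
position: [0.5065, -0.2388, 0.2312]
tcp_rot: [-1.83, -2.553, 0.0]
contact_force: [-0.1, -0.3, -0.5]
grip_width: 0.0849
grasp_force: 0.0
```

Run:
```python
from h import *
s,im=snap('wrist','e.png'); print(s['position'],T(s)[:3,:3].round(3),s['clock'])
print(pt2pix('wrist',[[.506,-.239,.126],[.506,-.239,.072],[.506,-.239,0]],s))
```

```text
[ 0.50646212 -0.23883551  0.23117823] [[-0.321  0.947 -0.   ]
 [ 0.947  0.321  0.   ]
 [ 0.    -0.    -1.   ]] 1.275
[[280.33913543 205.04373398]
 [280.48090271 186.59272519]
 [280.60969465 169.83045649]]
```

View pics/e.png

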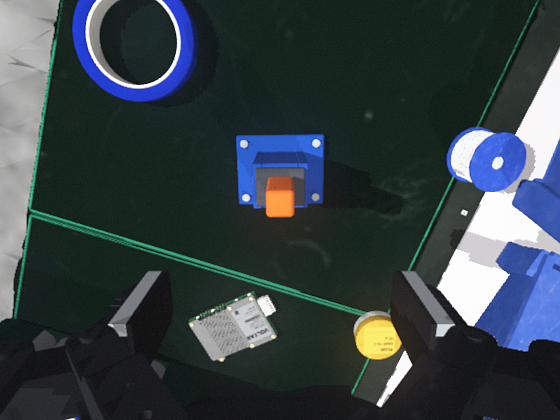

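>>> step_arm(steps=[[8.5,0,0,5,0,0,0],[8.5,0,0,5,0,0,0],[8.5,0,0,4.3,0,0,0],[8.5,0,0,0,0,0,0],[0,0,0,0,0,0,0],[0,0,0,0,0,0,0],[0,0,0,0,0,0,0],[0,0,0,0,0,0,0],[0,0,0,0,0,0,0],[0,0,0,0,0,0,0],[0,0,0,0,0,0,0]], newtons=100)

```text
clock: 2.7
position: [0.5071, -0.2393, 0.0897]
tcp_rot: [1.827, 2.553, 0.0]
contact_force: [-1.5, -0.3, 6.6]
grip_width: 0.0186
grasp_force: 98.2
```

>>> step_arm(steps=[[0,0,0,-1,0,0,0],[0,0,0,-2,0,0,0],[0,0,0,-3,0,0,0],[0,0,0,-4,0,0,0],[0,0,0,-4,0,0,0],[0,0,0,0,0,0,0],[0,0,0,0,0,0,0]])

```text
clock: 3.58
position: [0.5058, -0.2386, 0.2275]
tcp_rot: [-1.827, -2.554, 0.0]
contact_force: [-0.4, -1.0, -1.8]
grip_width: 0.0191
grasp_force: 97.6
```

Run:
```python
from h import *
s,im=snap('wrist','f.png'); print(s['position'],s['contact_force'],s['grip_width'])
# predicted tip: 59+72-89.7... relative to TCP
p=s['position'].copy(); p[2]-=0.0897-0.013
print(pt2pix('wrist',[p],s))
c=cv2.imread('pics/f.png')[130:330,190:370]; cv2.imwrite('pics/f2.png',cv2.resize(c,None,fx=3,fy=3,interpolation=cv2.INTER_CUBIC))
```

```text
[ 0.50580469 -0.23863965  0.22749839] [-0.38042837 -1.03654735 -1.75719495] 0.019133586848082636
[[281.15977155 218.21797103]]
```

View pics/f2.png

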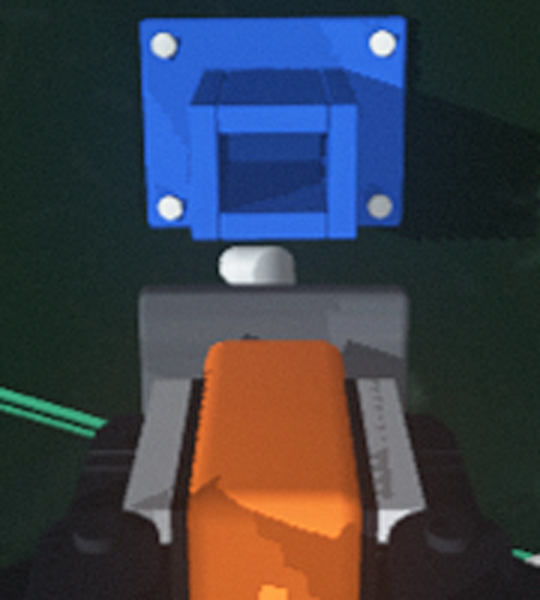

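The toe points to the image left, which is tool −y. The tip is at about (282,218) against a predicted (281,218), so the grasp is straight. Next I'll move to hover in front of the tab.

>>> step_arm(steps=[[0,3,1.2,0,0,0,0],[0,5,2.1,0,0,0,0],[0,5.4,2.3,0,0,0,0],[0,5.4,2.3,0,0,0,0],[0,5.4,2.3,0,0,0,0],[0,3.06,1.26,0,0,0,0],[0,0,0,1,0,0,-1.55],[0,0,0,2,0,0,-1.55],[0,0,0,2,0,0,-1.55],[0,0,0,2,0,0,-1.55],[0,0,0,1.25,0,0,-1.55],[0,0,0,0,0,0,-1.53],[0,0,0,0,0,0,0],[0,0,0,0,0,0,0],[0,0,0,0,0,0,0]])

```text
clock: 5.5
position: [0.5269, 0.056, 0.1457]
tcp_rot: [-0.425, -3.113, 0.0]
contact_force: [0.3, -0.6, -2.0]
grip_width: 0.0193
grasp_force: 97.6
```

Run:
```python
from h import *
s,im=snap('wrist','g.png'); print(s['position'],s['contact_force'],s['grip_width'],T(s)[:3,:2].round(3))
p=s['position'].copy(); p[2]-=0.0767
print(pt2pix('wrist',[p,[.5366,.0909,.04]],s))
c=cv2.imread('pics/g.png')[100:250,230:430]; cv2.imwrite('pics/g2.png',cv2.resize(c,None,fx=4,fy=4,interpolation=cv2.INTER_CUBIC))
```

```text
[0.52687962 0.05600089 0.14574091] [ 0.30104241 -0.63466831 -1.96581065] 0.019304101553962155 [[-0.963  0.268]
 [ 0.268  0.963]
 [ 0.    -0.   ]]
[[281.29051334 218.2432292 ]
 [333.78178138 204.94006723]]
```

View pics/g2.png

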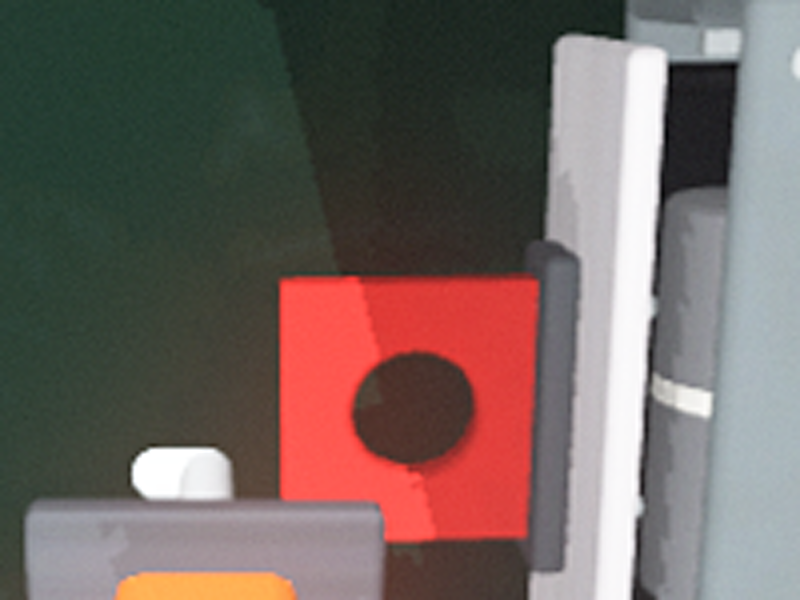

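Run:
```python
from h import *
s=arm.sense(); M=T(s)
h_=pix2pt('wrist',332.75,201.4,.04,s); tp=pix2pt('wrist',288,218.2,s['position'][2]-.0767+.004,s)
for p in (h_,tp): print(p.round(4),(M[:3,:3].T@(p-M[:3,3])).round(4))
for q in [(280,278),(540,275),(280,540),(530,538)]:
    print(pix2pt('wrist',230+q[0]/4-.4,100+q[1]/4-.4,.04,s).round(4))
```

```text
[0.534  0.0908 0.04  ] [0.0025 0.0354 0.1059]
[0.5267 0.0602 0.0732] [0.0014 0.0041 0.0727]
[0.5061 0.0745 0.04  ]
[0.5173 0.1166 0.04  ]
[0.5515 0.0626 0.04  ]
[0.563  0.1052 0.04  ]
```

>>> step_arm(steps=[[0,0.06,1.3,0,0,0,0],[0,0.06,1.3,0,0,0,0],[0,0.05,1.29,0,0,0,0],[0,0,0,1,0,0,-0.1],[0,0,0,0.9,0,0,0],[0,0,0,0,0,0,0],[0,0,0,0,0,0,0]])

```text
clock: 6.42
position: [0.5357, 0.0936, 0.1267]
tcp_rot: [-0.408, -3.115, 0.0]
contact_force: [1.2, -0.3, -1.3]
grip_width: 0.0186
grasp_force: 97.7
```

Run:
```python
from h import *
s,im=snap('wrist','i.png'); print(s['position'],s['contact_force'],s['grip_width'],T(s)[:3,:2].round(3))
p=s['position'].copy(); p[2]-=0.0767
print(pt2pix('wrist',[p,[.534,.0908,.04]],s))
c=cv2.imread('pics/i.png')[160:260,220:340]; cv2.imwrite('pics/i2.png',cv2.resize(c,None,fx=6,fy=6,interpolation=cv2.INTER_CUBIC))
```

```text
[0.53570745 0.09362637 0.12674976] [ 1.20898531 -0.34400079 -1.33869758] 0.01857370894007272 [[-0.966  0.257]
 [ 0.257  0.966]
 [ 0.    -0.   ]]
[[281.29933156 218.23935607]
 [276.33194509 211.91156621]]
```

View pics/i2.png

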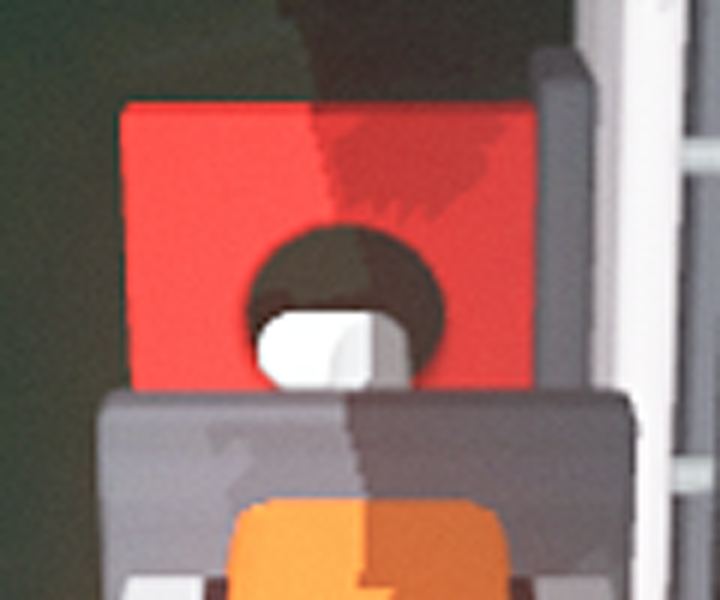

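Run:
```python
from h import *
s=arm.sense(); M=T(s)
for u,v,z in [(277.2,213.1,.04),(262.3,218.4,.054),(288.3,218.4,.054),(277,197.3,.04)]:
    p=pix2pt('wrist',u,v,z,s); print(p.round(4),(M[:3,:3].T@(p-M[:3,3])).round(4))
```

```text
[0.5352 0.0912 0.04  ] [ 0.     -0.0026  0.087 ]
[0.5318 0.0829 0.054 ] [ 0.0011 -0.0115  0.073 ]
[0.5359 0.0981 0.054 ] [0.0011 0.0042 0.073 ]
[0.525  0.0938 0.04  ] [ 0.0105 -0.0027  0.087 ]
```

>>> step_arm(steps=[[0,-0.13,0.1,0,0,0,0],[0,0,0,0.5,0,0,0],[0,0,0,0.3,0,0,0],[0,0,0,0.3,0,0,0],[0,0,0,0.2,0,0,0],[0,0,0,0.2,0,0,0]])

```text
clock: 7.22
position: [0.5372, 0.0946, 0.1117]
tcp_rot: [0.407, 3.115, 0.0]
contact_force: [0.6, 0.4, -2.2]
grip_width: 0.0188
grasp_force: 97.7
```

>>> step_arm(steps=[[0,0,0,0.2,0,0,0],[0,0,0,0.2,0,0,0],[0,0,0,0.3,0,0,0],[0,0,0,0.3,0,0,0],[0,0,0,0.3,0,0,0],[0,0,0,0.3,0,0,0],[0,0,0,0,0,0,0],[0,0,0,0,0,0,0]])

```text
clock: 8.22
position: [0.5373, 0.0946, 0.0959]
tcp_rot: [0.407, 3.115, 0.0]
contact_force: [-0.4, 0.0, 0.2]
grip_width: 0.0189
grasp_force: 97.7
```

>>> step_arm(steps=[[0,0,-0.3,0,0,0,0],[0,0,-0.3,0,0,0,0],[0,0,-0.3,0,0,0,0],[0,0,-0.2,0,0,0,0],[0,0,-0.2,0,0,0,0],[0,0,-0.2,0,0,0,0],[0,0,-0.2,0,0,0,0],[0,0,0,0,0,0,0]])

```text
clock: 9.22
position: [0.5329, 0.0781, 0.0959]
tcp_rot: [0.407, 3.115, 0.0]
contact_force: [-0.1, 2.7, -1.3]
grip_width: 0.0188
grasp_force: 97.6
```

Run:
```python
from h import *
s=arm.sense(); print(s['position'],s['contact_force'])
s=dict(s); s['position']=np.array([.52688,.056,.14574]); s['tcp_rot']=R.from_matrix([[-.963,.268,0],[.268,.963,0],[0,0,-1]]).as_rotvec()
M=T(s)
for u,v,z in [(415,115,.074),(415,115,.078),(408,240,.074),(230+665/4,100+60/4,.066),(230+628/4,115,.066)]:
    p=pix2pt('wrist',u,v,z,s); print((M[:3,:3].T@(p-M[:3,3])).round(4))
```

```text
[0.53291508 0.07811802 0.09589266] [-0.13409306  2.73678915 -1.33700119]
[0.062  0.0742 0.0717]
[0.0622 0.0728 0.0677]
[-0.0124  0.0776  0.0717]
[0.0616 0.0662 0.0797]
[0.0616 0.0609 0.0797]
```

>>> step_arm(steps=[[0,0,-0.24,0,0,0,0],[0,0,-0.24,0,0,0,0],[0,0,-0.24,0,0,0,0],[0,0,-0.24,0,0,0,0],[0,0,-0.24,0,0,0,0],[0,0,-0.24,0,0,0,0],[0,0,-0.24,0,0,0,0],[0,0,-0.24,0,0,0,0],[0,0,-0.24,0,0,0,0],[0,0,-0.24,0,0,0,0],[0,0,-0.24,0,0,0,0],[0,0,-0.24,0,0,0,0],[0,0,-0.24,0,0,0,0],[0,0,-0.24,0,0,0,0],[0,0,-0.24,0,0,0,0],[0,0,-0.24,0,0,0,0],[0,0,-0.24,0,0,0,0],[0,0,-0.24,0,0,0,0],[0,0,-0.24,0,0,0,0]])

```text
clock: 11.6
position: [0.5212, 0.0339, 0.0959]
tcp_rot: [0.407, 3.115, 0.0]
contact_force: [2.3, 1.9, -1.9]
grip_width: 0.0191
grasp_force: 97.7
```

>>> step_arm(steps=[[0,0,-0.2,0,0,0,0],[0,0,-0.2,0,0,0,0],[0,0,-0.1,0,0,0,0],[0,0,0,0,0,0,0]])

```text
clock: 12.1
position: [0.5199, 0.0291, 0.0958]
tcp_rot: [0.407, 3.115, -0.0]
contact_force: [2.1, 2.7, -1.9]
grip_width: 0.0191
grasp_force: 97.7
```

>>> step_arm(steps=[[0,0,-0.2,0,0,0,0],[0,0,-0.2,0,0,0,0],[0,0,-0.1,0,0,0,0],[0,0,0,0,0,0,0]])

```text
clock: 12.6
position: [0.5186, 0.0242, 0.0959]
tcp_rot: [0.407, 3.115, -0.0]
contact_force: [1.8, 2.2, -1.3]
grip_width: 0.0191
grasp_force: 97.6
```

>>> step_arm(steps=[[0,0,-0.2,0,0,0,0],[0,0,-0.2,0,0,0,0],[0,0,-0.1,0,0,0,0],[0,0,0,0,0,0,0]])

```text
clock: 13.1
position: [0.5172, 0.0194, 0.0958]
tcp_rot: [0.407, 3.115, -0.0]
contact_force: [2.1, 1.2, -2.0]
grip_width: 0.0191
grasp_force: 97.7
```

Run:
```python
from h import *
s,im=snap('wrist','j.png')
def bb(im):
    i=im.astype(int); m=((i[...,0]>150)&(i[...,1]<90)&(i[...,2]<90)).astype('uint8'); n,l,st,c=cv2.connectedComponentsWithStats(m); k=1+st[1:,4].argmax(); return st[k]
print(bb(im),bb(cv2.imread('pics/i.png')[:,:,::-1]),[arm.sense()['contact_force'].round(1)])
```

```text
[252 187  54   4 153] [ 240  177   69   48 2186] [array([ 2.5,  1.8, -2.1])]
```

```bash
python3 -c "
import cv2
c=cv2.imread('pics/j.png')[100:300,180:440]; cv2.imwrite('pics/j2.png',cv2.resize(c,None,fx=3,fy=3,interpolation=cv2.INTER_CUBIC))"
```

```text
(no output)
```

View pics/j2.png

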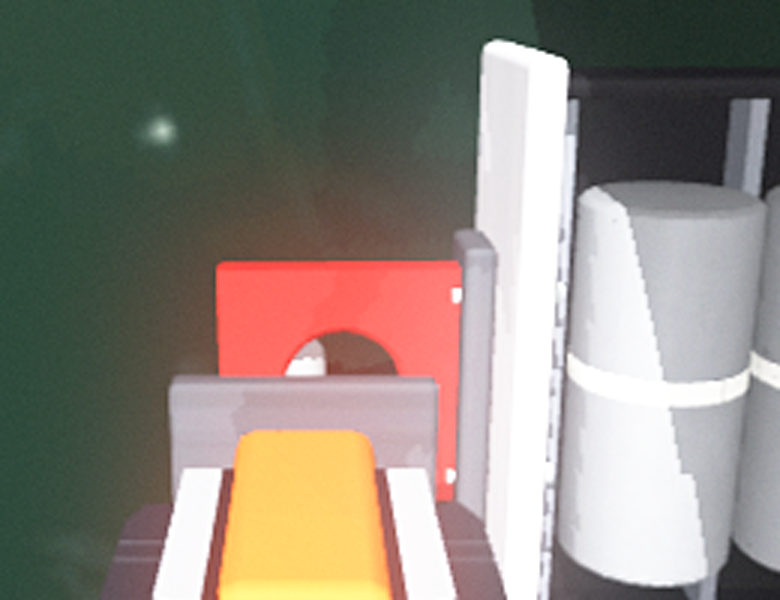

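The shank sits at the front side of the hole and the tray is following. I'll continue in short pulls.

>>> step_arm(steps=[[0,0,-0.2,0,0,0,0],[0,0,-0.2,0,0,0,0],[0,0,0,0,0,0,0],[0,0,0,0,0,0,0]])

```text
clock: 13.65
position: [0.5165, 0.0162, 0.0959]
tcp_rot: [0.408, 3.115, 0.002]
contact_force: [3.2, 4.6, -1.9]
grip_width: 0.0188
grasp_force: 97.6
```

>>> step_arm(steps=[[0,0,-0.1,0,0,0,0],[0,0,-0.1,0,0,0,0],[0,0,0,0,0,0,0],[0,0,0,0,0,0,0]])

```text
clock: 14.15
position: [0.5162, 0.015, 0.0959]
tcp_rot: [0.409, 3.114, 0.004]
contact_force: [4.5, 6.2, -2.5]
grip_width: 0.0187
grasp_force: 97.6
```

>>> step_arm(steps=[[0,0,-0.1,0,0,0,0],[0,0,-0.1,0,0,0,0],[0,0,0,0,0,0,0],[0,0,0,0,0,0,0]])

```text
clock: 14.65
position: [0.5159, 0.0138, 0.0959]
tcp_rot: [0.41, 3.114, 0.007]
contact_force: [4.8, 9.2, -2.9]
grip_width: 0.0188
grasp_force: 97.6
```

>>> step_arm(steps=[[0,0,-0.1,0,0,0,0],[0,0,-0.06,0,0,0,0],[0,0,0,0,0,0,0],[0,0,0,0,0,0,0],[0,0,0,0,0,0,0],[0,0,0,0,0,0,0]])

```text
clock: 15.4
position: [0.5157, 0.0128, 0.0959]
tcp_rot: [0.411, 3.113, 0.009]
contact_force: [3.7, 10.9, -2.4]
grip_width: 0.0192
grasp_force: 97.6
```

Run:
```python
from h import *
f=[]
for i in range(8):
    im=eyes.grab_frame('wrist'); f.append(arm.sense()['contact_force'])
print(np.mean(f,0),np.std(f,0),arm.sense()['position'])
```

```text
[ 4.73883428 11.38059501 -3.24986217] [0.47632997 0.45068167 0.55652925] [0.515674   0.01282917 0.0959119 ]
```

>>> step_arm(steps=[[0,0,0.15,0,0,0,0],[0,0,0.15,0,0,0,0],[0,0,0.2,0,0,0,0],[0,0,0.2,0,0,0,0],[0,0,0.2,0,0,0,0],[0,0,0.2,0,0,0,0],[0,0,0.2,0,0,0,0],[0,0,0.2,0,0,0,0],[0,0,0.2,0,0,0,0],[0,0,0.15,0,0,0,0],[0,0,0.15,0,0,0,0],[0,0,0,0,0,0,0],[0,0,0,0,0,0,0]])

```text
clock: 17.42
position: [0.5199, 0.0296, 0.0958]
tcp_rot: [0.407, 3.115, -0.0]
contact_force: [0.0, 0.5, -2.1]
grip_width: 0.0188
grasp_force: 98.5
```

Run:
```python
from h import *
f=[]
for i in range(4):
    s,im=snap('wrist','k.png'); f.append(s['contact_force'])
print(np.mean(f,0),s['position'],s['tcp_rot'])
c=cv2.imread('pics/k.png')[170:250,220:380]; cv2.imwrite('pics/k2.png',cv2.resize(c,None,fx=5,fy=5,interpolation=cv2.INTER_CUBIC))
p=s['position']; M=T(s)[:3,:3]
print(pt2pix('wrist',[p+M@[0,y,.0767-h] for y,h in((-.011,.004),(.004,.004),(-.004,.021),(.004,.021))],s).round(1))
```

```text
[-0.21478922  0.18240856 -1.7043878 ] [0.51995341 0.02957861 0.09583259] [ 4.06888117e-01  3.11505448e+00 -1.82098936e-05]
[[263.1 220.3]
 [287.9 220.3]
 [274.2 230.1]
 [288.4 230. ]]
```

View pics/k2.png

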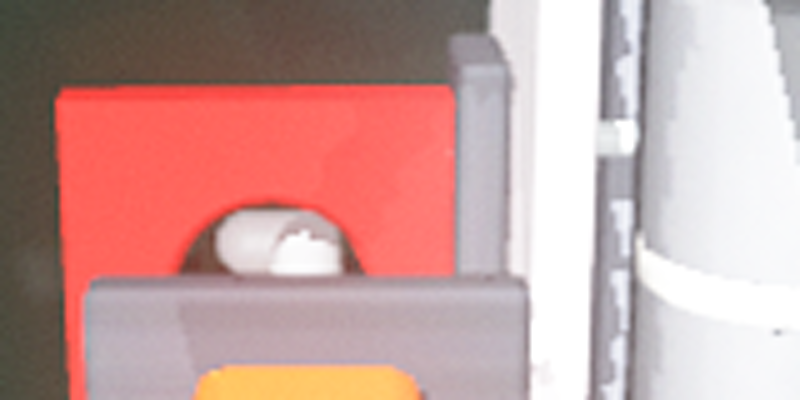

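>>> step_arm(steps=[[0,0,-0.05,-0.2,0,0,0],[0,0,0,-0.3,0,0,0],[0,0,0,-0.2,0,0,0],[0,0,0,-0.1,0,0,0],[0,0,0,-0.1,0,0,0],[0,0,0,0,0,0,0]])

```text
clock: 18.38
position: [0.5198, 0.0292, 0.1049]
tcp_rot: [0.407, 3.115, 0.0]
contact_force: [0.9, -0.4, -1.9]
grip_width: 0.0187
grasp_force: 98.5
```

>>> step_arm(steps=[[0,0,0,-0.2,0,0,0],[0,0,0,-0.2,0,0,0],[0,0,0,-0.2,0,0,0],[0,0,0,-0.2,0,0,0],[0,0,0,-0.3,0,0,0],[0,0,0,-0.4,0,0,0],[0,0,0,-0.5,0,0,0],[0,0,0,-1,0,0,0],[0,0,0,-2,0,0,0],[0,0,0,-4,0,0,0],[0,0,0,-4,0,0,0],[0,0,0,0,0,0,0]])

```text
clock: 19.88
position: [0.5218, 0.0292, 0.2388]
tcp_rot: [0.406, 3.107, 0.002]
contact_force: [0.5, 0.5, -1.4]
grip_width: 0.0186
grasp_force: 98.6
```

Run:
```python
from h import *
s,im=snap('wrist','l.png'); print(s['position'],s['contact_force'])
# tip location check: bright neutral blob near predicted tip
p=s['position']; M=T(s)[:3,:3]
print(pt2pix('wrist',[p+M@[0,y,.0727] for y in(-.011,.004)],s).round(1))
print(im[216,255:298].mean(1).astype(int)); print(im[203:232,275].mean(1).astype(int))
# red tab centroid, hole
m=((im[...,0]>120)&(im[...,1]<90)&(im[...,2]<90)).astype('uint8'); n,l,st,c=cv2.connectedComponentsWithStats(m); k=1+st[1:,4].argmax(); b=st[k];print(b)
print(pix2pt('wrist',b[0]+.5*b[2],b[1]+.5*b[3],.04,s))
```

```text
[0.52177773 0.02920886 0.23877362] [ 0.45221546  0.46826556 -1.43553968]
[[263.1 220.3]
 [287.9 220.3]]
[ 38  40  38  38  39  36  40  29 128 196 216 225 229 232 232 231 232 233
 232 235 226 186 166 168 172 168 165 167 160 153 140 129  90  41  35  34
  32  37  33  33  37  35  35]
[ 29  32  35  34  34  33  31  28  33 168 207 219 227 226 196 188 163 152
 150 150 158 124  76  70  81  97  97  91  88]
[ 253  246   57  100 2250]
[ 0.64434015 -0.00247035  0.04      ]
```

>>> step_arm(steps=[[0,0,0,0,0,0,1.56],[0,0,0,0,0,0,1.56],[0,0,0,0,0,0,1.56],[0,0,0,0,0,0,1.56],[0,0,0,0,0,0,1.56],[0,0,0,0,0,0,1.56],[0,-3,-1.2,0,0,0,0],[0,-5,-2,0,0,0,0],[0,-5,-2,0,0,0,0],[0,-5,-2,0,0,0,0],[0,-5,-2,0,0,0,0],[0,-1.97,-0.68,0,0,0,0],[0,0,0,0,0,0,0],[0,0,0,0,0,0,0],[0,0,0,0,0,0,0]])

```text
clock: 21.8
position: [0.5076, -0.2377, 0.2347]
tcp_rot: [-1.823, -2.558, -0.0]
contact_force: [-0.6, 0.5, -1.6]
grip_width: 0.0189
grasp_force: 98.6
```

Run:
```python
from h import *
s,im=snap('wrist','m.png'); M=T(s)
print(s['position'],s['tcp_rot'],np.degrees(np.arctan2(M[1,1],M[0,1])),s['contact_force'],s['clock'])
print((M[:3,:3].T@(np.array([.5065,-.239,.0897])-M[:3,3])*100).round(2))
i=im.astype(int); m=((i[...,2]>90)&(i[...,2]>1.5*i[...,0])&(i[...,2]>1.3*i[...,1])).astype('uint8'); m[:100]=0;m[:,:220]=0;m[:,340:]=0
ys,xs=np.nonzero(m); print(xs.min(),xs.max(),ys.min(),ys.max())
h=np.array([.506,-.239,0]);c,sn=np.cos(np.radians(18.8)),np.sin(np.radians(18.8))
print(pt2pix('wrist',[h+[c*a-sn*b,sn*a+c*b,.006] for a,b in((-.043,.035),(.043,.035),(.043,-.035))],s).round(1))
a,_=snap('scene','n.png')
a=cv2.imread('pics/n.png').astype(int); r=(a[...,2]>120)&(a[...,1]<70)&(a[...,0]<70); r[:150]=0;r[220:]=0;r[:,:225]=0;r[:,330:]=0
y,x=np.nonzero(r); print('red',x.min(),x.max(),y.min(),y.max(),x.mean(),y.mean(),pix2pt('scene',x.mean(),y.mean(),.038))
```

```text
[ 0.50757541 -0.23766976  0.23473688] [-1.82264445e+00 -2.55811837e+00 -4.98049703e-04] 19.0606993368851 [-0.6315277   0.46865674 -1.60861815] 21.8
[-0.1  -0.14 14.5 ]
235 322 135 207
[[235.3 135.6]
 [323.2 136. ]
 [320.8 204.8]]
red 260 277 178 189 268.0230769230769 183.86923076923077 [0.51792597 0.02145665 0.038     ]
```

>>> step_arm(steps=[[0,-0.1,-0.14,0,0,0,0.04],[0,0,0,4,0,0,0],[0,0,0,3,0,0,0],[0,0,0,1,0,0,0],[0,0,0,1,0,0,0],[0,0,0,1,0,0,0],[0,0,0,1,0,0,0],[0,0,0,0,0,0,0]])

```text
clock: 22.9
position: [0.5061, -0.2403, 0.1242]
tcp_rot: [-1.83, -2.552, 0.0]
contact_force: [0.4, 0.4, -1.4]
grip_width: 0.0186
grasp_force: 98.7
```

>>> step_arm(steps=[[0,0.1,0.05,1,0,0,0],[0,0,0,1,0,0,0],[0,0,0,0.8,0,0,0],[0,0,0,0.3,0,0,0],[0,0,0,0.2,0,0,0],[0,0,0,0,0,0,0]])

```text
clock: 23.65
position: [0.5068, -0.2395, 0.0919]
tcp_rot: [1.83, 2.553, 0.0]
contact_force: [0.1, 0.2, -1.1]
grip_width: 0.0188
grasp_force: 98.7
```

>>> step_arm(steps=[[0,0,0,0.1,0,0,0],[0,0,0,0.1,0,0,0],[0,0,0,0.05,0,0,0],[0,0,0,0,0,0,0],[0,0,0,0,0,0,0]])

```text
clock: 24.28
position: [0.5067, -0.2394, 0.0897]
tcp_rot: [1.83, 2.553, 0.0]
contact_force: [-1.5, 0.8, 3.1]
grip_width: 0.0192
grasp_force: 99.0
```

>>> step_arm(steps=[[3,0,0,0,0,0,0],[5,0,0,0,0,0,0],[8.5,0,0,0,0,0,0],[8.5,0,0,0,0,0,0],[8.5,0,0,0,0,0,0],[8.5,0,0,0,0,0,0],[8.5,0,0,0,0,0,0],[8.5,0,0,-2,0,0,0],[8.5,0,0,-4,0,0,0],[8.5,0,0,-5,0,0,0],[8.5,0,0,-4,0,0,0],[8.5,0,0,0,0,0,0],[8.5,0,0,0,0,0,0]])

```text
clock: 25.9
position: [0.5061, -0.2391, 0.2385]
tcp_rot: [-1.83, -2.552, 0.0]
contact_force: [-0.9, -0.0, -0.6]
grip_width: 0.0849
grasp_force: 0.0
```

Run:
```python
from h import *
s,im=snap('wrist','o.png'); print(s['position'],s['grip_width'],s['contact_force'],s['clock'])
snap('scene','p.png')
for f in('a.png','p.png'):
    a=cv2.imread('pics/'+f).astype(int)[205:250,295:335]; m=(a[...,2]>150)&(a[...,0]<90)&(a[...,1]>60); y,x=np.nonzero(m); print(len(x),x.mean()+295,y.mean()+205,y.min()+205,y.max()+205,x.min()+295,x.max()+295)
def bl(f):
    a=cv2.imread('pics/'+f).astype(int)[150:230,240:320];m=(a[...,2]>150)&(a[...,0]<90);y,x=np.nonzero(m);return x.min()+240,x.max()+240,y.min()+150,y.max()+150
print(bl('e.png'),bl('o.png'))
a=cv2.imread('pics/a.png');p=cv2.imread('pics/p.png')
for nm,(x,y) in dict(spool=(358,208),tin=(410,270),tape=(236,260),board=(365,315),cutters=(183,160)).items():
    print(nm,np.abs(a[y-15:y+15,x-15:x+15].astype(int)-p[y-15:y+15,x-15:x+15]).mean().round(1))
```

```text
[ 0.50609666 -0.23911799  0.23851665] 0.08488496509014733 [-0.89868371 -0.03897074 -0.58615063] 25.9
211 313.1563981042654 225.46919431279622 215 237 308 319
216 313.35185185185185 225.45833333333334 215 237 308 319
(np.int64(265), np.int64(293), np.int64(177), np.int64(216)) (np.int64(268), np.int64(295), np.int64(175), np.int64(213))
spool 1.9
tin 1.9
tape 2.6
board 1.8
cutters 3.7
```

```bash
python3 -c "
from rig import job
print(job.job_done())"
```

```text
the job is handed in; nothing more can be done
None
```

I drew the tray out to its stop with the hook, holding about 12 N, then unhooked it and stood the hook upright in its holder. The closing pictures show the hook in its starting position and the other things unmoved; the job is handed in, with no verdict shown.

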